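# Lock the microscope arm stop with its jam nut and cap the stud

## Robot

A 6-joint arm with a two-finger parallel gripper is mounted at the origin on the work surface. World frame = base frame: x ahead of the robot, y to its left, z up, the work surface at z = 0. Lengths are in mm, angles in rad, forces in N, time in s.
With the tool pointing down it reaches from about 350 to 775 mm from the base axis. Payload 7.3 kg.
Tool frame: the origin (TCP) lies at the very end of the fingers, on their centre line; the grasp point (between the pads) lies 19 mm behind it; z points along the fingers, y is the line along which they close (so a half turn about z gives the same grasp; the last joint's range is limited). The gripper opens to 92 mm and grips with 3 to 60 N. Pads are 19 mm wide; open, the fingers measure 130 mm over their backs; the gripper's body (75 mm by 190 mm) begins 47 mm behind the grasp point.
Start: joints at [1.176, 0.342, 1.524, -0, 1.275, -0.146], TCP at [129.262, 508.861, 188.141] pointing down, gripper open.
Joint ranges: [-2.53, 2.53], [-0.77, 2.02], [0.04, 2.7], [-1, 4.14], [0.28, 2.66], [-3.11, 3.11]. Speed limits (rad/s): [2.57, 2.57, 3.14, 3.14, 3.14, 3.14].

## Interface

Orientations are given as [roll, pitch, yaw] about the fixed x, y, z axes, in that order (R = Rz(yaw) Ry(pitch) Rx(roll)).
In Python, from plant import bot gives the robot as it stands.
- The arm moves only by the tool jog_arm, never from a script. Its argument "targets" is a list of rows, each an object with "xyz": the shift along the tool's x, y, z as a fraction of full scale, a list of three; "spin": the turn about the tool's z as a fraction of full scale. In form: [{"xyz": [x, y, z], "spin": spin}, ...]. A call has exactly 10 rows; each row shifts and turns the commanded pose from where the row before left it, along the tool's axes as they then stand; what a row does not reach is not made up. Full scale, the value 1, is 80 mm for a shift and 0.1 rad for a turn. A row lasts 1/8 s, in which the tool goes at most 62.5 mm and 10.7 degrees, less where a joint would pass 70% of its speed; a pose out of reach is approached as far as the arm can. A call with a number of a shift or a turn outside -1 to 1 is refused whole. A call with a gripper value outside its range is refused whole. "gripper" is the opening in per cent of the stroke, from 0 (shut) to 100 (fully open), set as the call begins (left out, the last holds). The fingers move at their own pace and stop on an object; the grip force is fixed at half the most. Time passes only in rows, so rows that do not move let the fingers close, or fill a call up. It gives the time, the measured TCP pose, the force, the opening and the grip force at its end, in the units of the state.
- bot.get_obs(): the state, without advancing time (a new reading comes with each control period).
- bot.capture(name): name is "side" or "top"; returns the picture (420x560x3 uint8, blue, green, red); there is no depth.
- bot.get_calibration(name): a dict with "vfov" (degrees; the focal length in pixels is half the picture's height over the tangent of half this angle, whatever the lens; pixels are square), "cx", "cy" (the principal point, pixels), "eye" and "rotation" of the camera in the world. Camera axes: x right, y down, z forward; pixel columns grow to the right and rows downward; lengths in mm; the calibration is good to about 2 mm. A picture is of the moment at which its call begins. get_calibration takes no time and is no camera call.
- bot.close_job(): hands the job in; it is judged then, once.
The state is a dict: "time": time; "joint_positions": joint angles; "dq": joint speeds; "tau": joint torques, N m; "tool_pos": TCP position; "tcp_rot": TCP orientation; "contact_force": force on the tool from outside, world axes, zero at the start; "moment": the same for the moment, N m; "grip_width": finger opening in mm; "finger_force": force on a finger pad.
Only numpy, scipy, OpenCV 4.12 (cv2) and the standard library are available. Lean on these libraries where they do the work, as an engineer would, in place of code of your own. Each camera call takes 0.05 s, during which the arm holds its last target. There are 200 camera calls.

## Task

Lock the height stop of the microscope arm: run the blue jam nut down the stud and tighten it firmly against the copper lock washer on the steel set nut, without turning the set nut along with it. Then put the red rest cap over the end of the stud, fully home and upright, and leave the other things on the bench where they are.

Things in the scene. Friction and masses are not known exactly. Their poses are not given: they have to be found in the camera images.
- stud_top (a point): Upright steel stud, 12 mm in diameter, on a fixed white 100 x 100 x 14 mm base plate; the point is the centre of its flat top end, 102 mm above the bench, z up. On it, from below: steel set nut, copper lock washer, blue jam nut; its end stands 28 to 33 mm out of the jam nut.
- jam_center (a point): Blue hexagonal jam nut on the stud, 30 mm across flats (35 mm across corners), 22 mm high; the point is its centre, half-way up, on the stud's axis; z up, x square out of one flat, so flats face every 60 degrees from x. It can be gripped from above across two opposite flats, the stud's end between the fingers. Clockwise from above runs it down 6 mm a turn (about 1 mm per rad).
- jam_top (a point): Centre of the jam nut's upper face. The nut runs with a steady drag of 0.2 N m (nylon insert) until, after 1.2 to 4 rad, it meets the washer; just where cannot be told from measured values: feel for it. From there the torque that stays on resting fingers grows by 1.2 N m per rad. It is tight from 0.3 N m; aim at 0.4 to 0.5 N m. It stays tight when let go.
- set_nut: Steel hexagonal set nut under the jam nut, 36 mm across flats, 14 mm high, its top 45 mm above the bench, carrying a copper lock washer 33 mm in diameter that gives a little under load; the jam nut's underside first meets it 48.3 to 50.1 mm above the bench. This frame lies on the stud's axis at bench level; its yaw says nothing.
- set_turn (a joint): Angle in rad by which the set nut has turned clockwise from its start (0). Friction of 0.9 N m holds it; it is dragged along if the jam nut is tightened harder than that, or if fingers grip it by mistake. It must stay within 0.15 rad.
- cap_center (a point): Red round rest cap standing on the bench, 34 mm in diameter, 34 mm high; the point is its centre, half-way up, z up. A blind hole 17 mm in diameter, 24 mm deep, opens in its underside; the closed top (black rubber face) is 10 mm thick. Fully on, the stud's end meets the hole's bottom: the cap's centre is 7 mm below the stud's top point, clear of the nut.
- spare_nut: Bystander: loose spare steel hex nut, 36 mm across flats, 14 mm high, lying on the bench; origin at its underside's centre.
- dish: Bystander: small glass mixing dish, 48 mm in diameter, 28 mm high; origin at its underside's centre.
- spanner: Bystander: loose steel spanner, 160 mm long, lying flat beyond the stand; origin at its underside.
There are look-alikes about, which are no part of the job. Leave any yellow look-alike of the part that bears cap_center alone.

How it is judged (in metres and radians):
On the way:
1. the jam nut is tight against the washer (at least 25 N between them) while the cap is still off the stud (contact force between jam_nut and set_nut above 25 N and horizontal distance between cap_center and stud_top above 0.03 m), for 0.2 s.
At the end, for the whole second after the job is handed in: The jam nut presses on the lock washer of the set nut with more than 10 N, the cap is on the stud's end at rest, within 5 mm of its axis, upright within 0.15 rad and fully home (its centre 4 to 10 mm below the stud's top point) (contact force between jam_nut and set_nut above 10 N and horizontal distance between cap_center and stud_top below 0.005 m and z of cap_center in the frame of stud_top between -0.01 and -0.004 m and angle between cap_center's own z axis and vertical below 0.15 rad and linear speed of cap below 0.02 m/s); the robot touches nothing.
It fails at once if the set nut turned more than 0.15 rad either way (value of joint set_turn above 0.15 rad or value of joint set_turn below -0.15 rad).
It fails at once if spare nut, dish or spanner moved more than 30 mm (distance of any of spare_nut, dish, spanner from where it was at the start of the episode above 0.03 m).
It also fails if it takes over 72 s, if anything falls off the work surface, if the arm or the gripper's body presses on something with over 40 N, if the wrist force passes 120 N, or if a joint passes its speed limit or range.

## Working session

There is one attempt and no reset: what is moved stays moved. The work goes in short steps, Python scripts to look and compute and a tool call to move; the robot and the scene stay as the last step left them, time stands still between calls to the robot, and variables do not carry over. Pictures are saved under pics/ and viewed, at most 10 in all, crops included, and the job is handed in when it is done.

Besides the shell and the picture viewer there is one more tool, called after "Emit:" by a JSON object that holds its "method" and its "body". jog_arm: Moves the arm, as the interface text tells. Shift numbers are shares of 80 mm and turn numbers shares of 0.1 rad, none past 1 either way. Its arguments: {"type":"object","properties":{"targets":{"type":"array","items":{"type":"object","properties":{"xyz":{"type":"array","items":{"type":"number"}},"spin":{"type":"number"}}}},"gripper":{"type":"number"}},"required":["targets"]}

```bash
mkdir -p pics
python3 - <<'E'
from plant import bot
import cv2,numpy as np
for n in("side","top"):
    im=bot.capture(n);cv2.imwrite(f"pics/{n}0.png",im);c=bot.get_calibration(n);print(n,c)
o=bot.get_obs();print(o)
E
```

```text
side {'vfov': 56.59582059167898, 'cx': 279.6937556503758, 'cy': 205.388184231345, 'eye': array([ 434.99379717, -520.09319141,  622.33821157]), 'rotation': array([-2.33138439, -0.01896131, -0.27449053])}
top {'vfov': 43.87593178698524, 'cx': 282.20815870956454, 'cy': 206.64076409699825, 'eye': array([ 420.52315012,  -13.71962126, 1083.66235704]), 'rotation': array([-2.96236226,  0.00944681, -1.55552082])}
{'time': 0.1, 'joint_positions': array([ 1.17596061e+00,  3.42676348e-01,  1.52490522e+00, -3.27632908e-06,
        1.27538980e+00, -1.46003725e-01]), 'dq': array([-0.00041337, -0.00243394, -0.00108382,  0.00041895, -0.00040294,
       -0.00035952]), 'tau': array([ 6.69792971e-04, -4.32007492e+01, -2.44694495e+01,  7.17927050e-02,
        5.25894540e-02, -5.30792715e-05]), 'tool_pos': array([129.11666762, 508.45691083, 187.50807818]), 'tcp_rot': array([-3.14022815e+00, -1.97482955e-04,  2.89276148e+00]), 'contact_force': array([-0.42549049, -0.70118028,  0.88774006]), 'moment': array([ 0.02286015, -0.00466573,  0.02394537]), 'finger_force': 0.0, 'grip_width': 92.38582989959068}
```

View pics/side0.png

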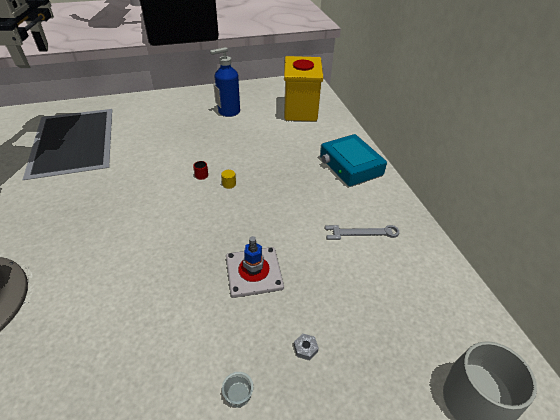

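View pics/top0.png

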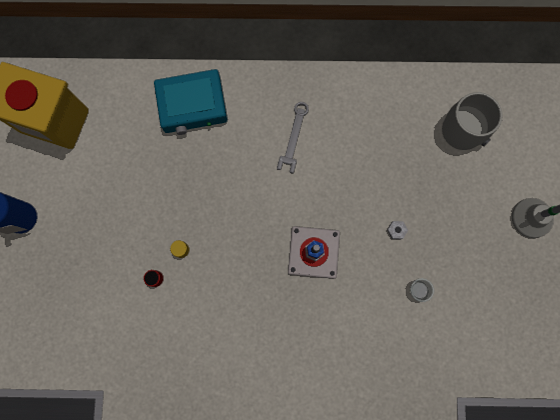

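Side view: stand at (254,270) with the blue jam nut at (253,252), red cap with black top at (201,170), yellow look-alike at (229,178), spanner (362,232), spare nut (306,346), dish (237,390). Top view: nut (314,251), red cap (153,279), yellow cap (180,249). The red one fits "red round cap with black rubber face"; the red disc on the yellow bin is far too large and in the wrong place.

```bash
cat > h.py <<'E'
from plant import bot
import cv2,numpy as np
from scipy.spatial.transform import Rotation as Rn
class Cam:
    def __init__(s,n):
        c=bot.get_calibration(n);s.f=210/np.tan(np.radians(c['vfov'])/2);s.c=np.array([c['cx'],c['cy']]);s.e=c['eye'];s.R=Rn.from_euler('xyz',c['rotation']).as_matrix()
    def ray(s,p): 
        d=s.R@np.append((np.array(p)-s.c)/s.f,1);return d/np.linalg.norm(d)
    def plane(s,p,z): d=s.ray(p);return s.e+d*(z-s.e[2])/d[2]
    def pix(s,X): q=s.R.T@(np.array(X,float)-s.e);return s.c+s.f*q[:2]/q[2]
T,S=Cam('top'),Cam('side')
def two(pt,ps):
    a,b=T.ray(pt),S.ray(ps);k=np.linalg.lstsq(np.c_[a,-b],S.e-T.e,rcond=None)[0]
    A,B=T.e+k[0]*a,S.e+k[1]*b;return (A+B)/2,np.linalg.norm(A-B)
def blobs(im,lo,hi,box,amin=15):
    x0,y0,x1,y1=box;h=cv2.cvtColor(im[y0:y1,x0:x1],cv2.COLOR_BGR2HSV)
    m=cv2.inRange(h,lo,hi)
    if lo[0]==0 and hi[0]<15: m|=cv2.inRange(h,(170,lo[1],lo[2]),(180,255,255))
    n,l,st,ce=cv2.connectedComponentsWithStats(m)
    return [(st[i].tolist()[4],(st[i][:2]+[x0,y0]).tolist(),st[i][2:4].tolist(),(ce[i]+[x0,y0]).round(1)) for i in range(1,n) if st[i][4]>=amin]
BL=((105,120,40),(130,255,255));RD=((0,120,40),(8,255,255));WH=((0,0,0),(180,60,60))
E
python3 - <<'E'
from h import *
t,s=cv2.imread('pics/top0.png'),cv2.imread('pics/side0.png')
print('top blue',blobs(t,*BL,(285,220,345,285)));print('side blue',blobs(s,*BL,(220,225,290,300)))
print('top red',blobs(t,*RD,(130,255,175,300),5));print('top black',blobs(t,(0,0,0),(180,255,45),(130,255,175,300)))
print('side red',blobs(s,*RD,(185,155,215,185),5));print('side black',blobs(s,(0,0,0),(180,255,45),(185,155,215,185)))
for z in(60,68,):print(z,T.plane((314.5,251),z),S.plane((253,252),z))
print('cap top',T.plane((153,279),34),S.plane((201,165),34))
print(T.plane((314.5,252),14),S.plane((254.5,270),14),T.pix(bot.get_obs()['tool_pos']))
a=cv2.resize(t[225:277,285:345],None,fx=8,fy=8,interpolation=2)
b=cv2.resize(s[230:282,233:273],None,fx=8,fy=8,interpolation=2)
cv2.imwrite('pics/c1.png',np.hstack([a,b]))
a=cv2.resize(t[235:295,135:195],None,fx=6,fy=6);b=cv2.resize(s[145:205,185:245],None,fx=6,fy=6);cv2.imwrite('pics/c2.png',np.hstack([a,b]))
E
```

```text
top blue [(152, [307, 241], [17, 17], array([314.7, 249.4]))]
side blue [(239, [244, 243], [18, 21], array([252.9, 253.7]))]
top red [(94, [144, 270], [19, 17], array([154.3, 278. ]))]
top black [(152, [145, 271], [13, 14], array([151.1, 277.6])), (36, [155, 272], [8, 15], array([159.5, 279.8]))]
side red [(158, [193, 162], [15, 18], array([200.8, 171.9]))]
side black [(60, [195, 161], [11, 7], array([199.8, 164.3]))]
60 [518.1573294  -65.98561066  60.        ] [523.51857628 -62.32559439  60.        ]
68 [517.39431079 -65.57714793  68.        ] [522.25919497 -68.83793999  68.        ]
cap top [459.92889572 255.32420632  34.        ] [466.17381876 258.14347978  34.        ]
[520.49136644 -68.34297895  14.        ] [523.58232429 -69.15635327  14.        ] [-40.85304291 480.70013781]
```

View pics/c1.png

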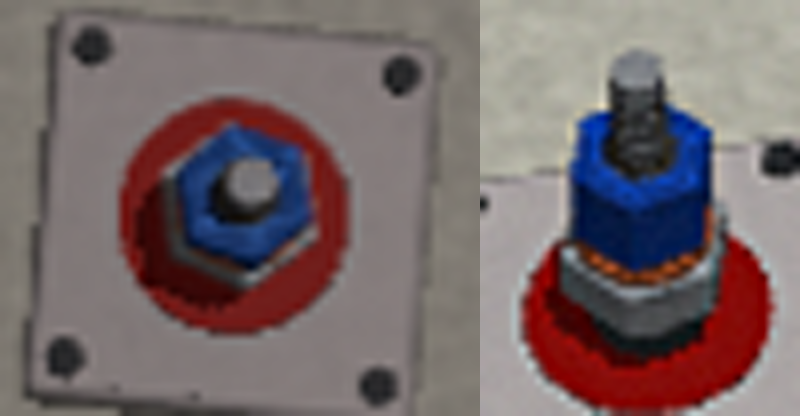

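View pics/c2.png

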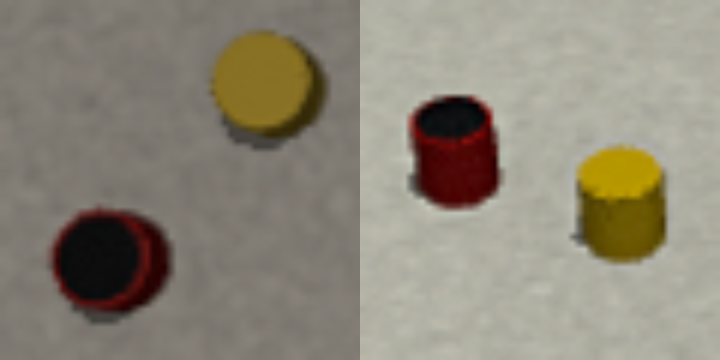

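The crops confirm the red cap with its black rubber face at top (151,278) / side (200,165) next to the plain yellow one, and the blue hex nut above the copper washer on the stand, with the stud end at top ≈(316,247) and side ≈(252,238).

Run:
```python
from h import *
t,s=cv2.imread('pics/top0.png'),cv2.imread('pics/side0.png')
print('stud',two((316,247.1),(252.1,238)))
print('captop',two((151.1,277.6),(199.8,164.3)),T.plane((151.1,277.6),34),S.plane((199.8,164.3),34))
# black holes in base plate & plate outline centre (z=14)
h=cv2.cvtColor(t,cv2.COLOR_BGR2HSV)
holesT=[(296.0,230.1),(334.7,233.9),(292.6,269.2),(331.8,272.9)]
P=np.array([T.plane(p,14) for p in holesT]);print('holes',P.round(1).tolist(),P.mean(0))
# hex angle: blue mask hull in z=73 plane
m=cv2.inRange(h,*BL);m[:220]=0;m[285:]=0;m[:,:285]=0;m[:,345:]=0
big=cv2.resize(t,None,fx=8,fy=8,interpolation=cv2.INTER_CUBIC);hb=cv2.cvtColor(big,cv2.COLOR_BGR2HSV)
mb=cv2.inRange(hb,(105,130,60),(130,255,255))*0+cv2.inRange(hb,(105,130,60),(130,255,255))
z=np.zeros_like(mb);z[225*8:277*8,290*8:340*8]=1;mb*=z
c=max(cv2.findContours(mb,0,1)[0],key=cv2.contourArea);hu=cv2.convexHull(c)[:,0]/8-.4375
W=np.array([T.plane(p,73)[:2] for p in hu])
best=[]
for a in np.radians(np.arange(0,60,1)):
    w=[np.ptp(W@[np.cos(a+k),np.sin(a+k)]) for k in np.radians([0,60,120])];best.append((max(w),np.degrees(a),np.round(w,1).tolist()))
print(sorted(best)[:4]);ctr=(W.max(0)+W.min(0))/2;print(ctr)
```

```text
stud (array([521.77007094, -66.5635106 , 103.94213654]), np.float64(0.8307236226493798))
captop (array([463.08200113, 258.73657098,  36.17413661]), np.float64(1.0418595905489352)) [462.6479222  259.30115019  34.        ] [463.70961968 261.64747424  34.        ]
holes [[565.2, -29.9, 14.0], [558.5, -109.8, 14.0], [484.7, -23.8, 14.0], [478.4, -103.7, 14.0]] [521.71522706 -66.83277066  14.        ]
[(np.float64(30.135068278656775), np.float64(42.0), [30.0, 30.0, 30.1]), (np.float64(30.14856936353982), np.float64(41.0), [30.0, 30.0, 30.1]), (np.float64(30.152886902138903), np.float64(40.0), [30.0, 30.0, 30.2]), (np.float64(30.18194705219588), np.float64(43.0), [30.0, 30.2, 30.2])]
[520.75830186 -65.89787104]
```

Emit:
{"method": "jog_arm", "body": {"targets": [{"xyz": [-0.466, -0.411, 0]}, {"xyz": [-0.466, -0.411, 0]}, {"xyz": [-0.466, -0.411, 0]}, {"xyz": [-0.466, -0.411, 0]}, {"xyz": [-0.466, -0.411, 0]}, {"xyz": [-0.466, -0.411, 0]}, {"xyz": [-0.466, -0.411, 0]}, {"xyz": [-0.466, -0.411, 0]}, {"xyz": [-0.466, -0.411, 0]}, {"xyz": [-0.466, -0.411, 0]}]}}

```text
invalid input
```

Emit:
{"method": "jog_arm", "body": {"targets": [{"xyz": [-0.466, -0.411, 0]}, {"xyz": [-0.466, -0.411, 0]}, {"xyz": [-0.466, -0.411, 0]}, {"xyz": [-0.466, -0.411, 0]}, {"xyz": [0, 0, 0], "spin": -1}, {"xyz": [0, 0, 0], "spin": -1}, {"xyz": [0, 0, 0], "spin": -1}, {"xyz": [0, 0, 0], "spin": -1}, {"xyz": [0, 0, 0], "spin": -1}, {"xyz": [0, 0, 0], "spin": -1}]}}

```text
invalid input
```

Emit:
{"method": "jog_arm", "body": {"targets": [{"xyz": [0, 0, 0], "spin": -1}, {"xyz": [0, 0, 0], "spin": -1}, {"xyz": [0, 0, 0], "spin": -1}, {"xyz": [0, 0, 0], "spin": -1}, {"xyz": [0, 0, 0], "spin": -1}, {"xyz": [0, 0, 0], "spin": -1}, {"xyz": [0, 0, 0], "spin": -1}, {"xyz": [0, 0, 0], "spin": -1}, {"xyz": [0, 0, 0], "spin": -0.7}, {"xyz": [0, 0, 0], "spin": 0}]}}

```text
time: 1.35
tool_pos: [129.2, 508.7, 187.8]
tcp_rot: [-3.141, -0.001, -2.521]
contact_force: [0.2, -0.5, 0.1]
grip_width: 91.6
finger_force: 0.0
```

Emit:
{"method": "jog_arm", "body": {"targets": [{"xyz": [0.014, -0.622, 0], "spin": 0}, {"xyz": [0.014, -0.622, 0], "spin": 0}, {"xyz": [0.014, -0.622, 0], "spin": 0}, {"xyz": [0.014, -0.622, 0], "spin": 0}, {"xyz": [0.014, -0.622, 0], "spin": 0}, {"xyz": [0.014, -0.622, 0], "spin": 0}, {"xyz": [0.014, -0.622, 0], "spin": 0}, {"xyz": [0.014, -0.622, 0], "spin": 0}, {"xyz": [0.014, -0.622, 0], "spin": 0}, {"xyz": [0.014, -0.622, 0], "spin": 0}]}}

```text
time: 2.6
tool_pos: [410.5, 96.2, 188.2]
tcp_rot: [3.142, 0.0, -2.522]
contact_force: [0.6, 1.8, -0.1]
grip_width: 91.4
finger_force: 0.0
```

Emit:
{"method": "jog_arm", "body": {"targets": [{"xyz": [0.014, -0.622, 0], "spin": 0}, {"xyz": [0.014, -0.622, 0], "spin": 0}, {"xyz": [0.014, -0.622, 0], "spin": 0}, {"xyz": [0.014, -0.622, 0], "spin": 0}, {"xyz": [0, 0, 0], "spin": -1}, {"xyz": [0, 0, 0], "spin": -1}, {"xyz": [0, 0, 0], "spin": -1}, {"xyz": [0, 0, 0], "spin": -1}, {"xyz": [0, 0, 0], "spin": -1}, {"xyz": [0, 0, 0], "spin": -1}]}}

```text
time: 3.85
tool_pos: [521.8, -66.7, 187.9]
tcp_rot: [3.141, 0.0, -1.919]
contact_force: [0.0, -0.2, -0.2]
grip_width: 91.9
finger_force: 0.0
```

Run:
```python
from h import *
o=bot.get_obs();print(o['tool_pos'],o['tcp_rot'],o['joint_positions'],o['moment'],o['contact_force'])
y=o['tcp_rot'][2];d=np.array([521.7,-66.8])-o['tool_pos'][:2];print('tool dx dy /80',d@[np.cos(y),np.sin(y)]/80,d@[np.sin(y),-np.cos(y)]/80)
```

```text
[521.79855021 -66.74029728 187.87109461] [ 3.14101644e+00  5.42500496e-05 -1.91893226e+00] [-2.73029296e-01  3.44515290e-01  1.52112987e+00  1.01706300e-04
  1.27651802e+00 -3.06651556e+00] [0.09637171 0.09963861 0.00339398] [ 0.00210134 -0.21597649 -0.22877571]
tool dx dy /80 0.0011217649331272893 0.000903385706189077
```

Emit:
{"method": "jog_arm", "body": {"targets": [{"xyz": [0, 0, 0.3], "spin": 0}, {"xyz": [0, 0, 0.4], "spin": 0}, {"xyz": [0, 0, 0.4], "spin": 0}, {"xyz": [0, 0, 0.3], "spin": 0}, {"xyz": [0, 0, 0.15], "spin": 0}, {"xyz": [0, 0, 0.06], "spin": 0}, {"xyz": [0, 0, 0.05], "spin": 0}, {"xyz": [0, 0, 0], "spin": 0}, {"xyz": [0, 0, 0], "spin": 0}, {"xyz": [0, 0, 0], "spin": 0}]}}

```text
time: 5.1
tool_pos: [522.2, -66.8, 55.7]
tcp_rot: [-3.141, 0.0, -1.92]
contact_force: [0.2, 0.1, -0.7]
grip_width: 91.5
finger_force: 0.0
```

Emit:
{"method": "jog_arm", "body": {"targets": [{"xyz": [0, 0, 0], "spin": 0}, {"xyz": [0, 0, 0], "spin": 0}, {"xyz": [0, 0, 0], "spin": 0}, {"xyz": [0, 0, 0], "spin": 0}, {"xyz": [0, 0, 0], "spin": 0}, {"xyz": [0, 0, 0], "spin": 0}, {"xyz": [0, 0, 0], "spin": 0}, {"xyz": [0, 0, 0], "spin": 0}, {"xyz": [0, 0, 0], "spin": 0}, {"xyz": [0, 0, 0], "spin": 0}], "gripper": 0}}

```text
time: 6.35
tool_pos: [521.5, -66.6, 55.3]
tcp_rot: [3.141, 0.0, -1.92]
contact_force: [-2.9, 1.4, 2.1]
grip_width: 10.2
finger_force: 30.0
```

```bash
cat > st.py <<'E'
from h import *
np.set_printoptions(precision=3,suppress=True)
o=bot.get_obs();print(o['time'],o['tool_pos'],'yaw',o['tcp_rot'][2],'j6',o['joint_positions'][5],'M',o['moment'],'F',o['contact_force'],'w',o['grip_width'],'tau6',o['tau'][5],'ff',o['finger_force'])
E
python3 st.py; python3 -c "
from h import *
s=bot.capture('side');cv2.imwrite('pics/s1.png',cv2.resize(s[180:290,190:320],None,fx=5,fy=5))"
```

```text
6.35 [521.483 -66.551  55.268] yaw -1.920373554201654 j6 -3.06498451052088 M [ 0.204  0.484 -0.029] F [-2.868  1.449  2.143] w 10.241524876572418 tau6 -0.003535166979418136 ff 30.000348687171936
```

View pics/s1.png

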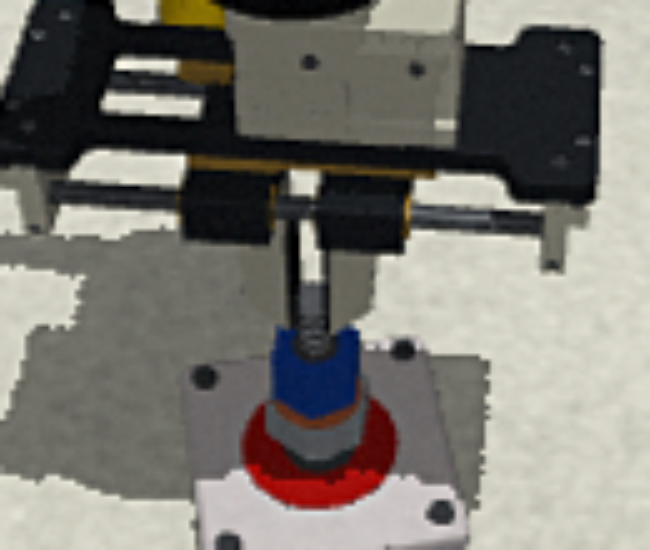

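The picture shows the fingers shut on the bare stud (opening 10 mm) above the blue nut, at crop (310,300), not on the nut's flats. I'll check the geometry.

Run:
```python
from h import *
o=bot.get_obs();p=o['tool_pos']
for z in(55,75,102,121):
    q=S.pix([521.7,-66.8,z]);print(z,q,'crop',(q-[190,180])*5)
print('tool y end', [((S.pix([521.5+k*np.sin(-1.92),-66.6-k*np.cos(-1.92),74])-[190,180])*5).round() for k in(-20,20)])
s=cv2.imread('pics/s1.png');cv2.imwrite('pics/s2.png',cv2.resize(s[150:450,180:420],None,fx=2.4,fy=2))
t=bot.capture('top');cv2.imwrite('pics/t1.png',t)
a=cv2.resize(t[215:290,270:360],None,fx=6,fy=6);cv2.imwrite('pics/t2.png',a)
```

```text
55 [252.65772867 255.73402695] crop [313.28864333 378.67013475]
75 [252.34107713 248.75180783] crop [311.70538563 343.75903914]
102 [251.89356422 238.88407371] crop [309.46782108 294.42036854]
121 [251.5639246  231.61546544] crop [307.81962302 258.07732719]
tool y end [array([366., 349.]), array([257., 341.])]
```

View pics/s2.png

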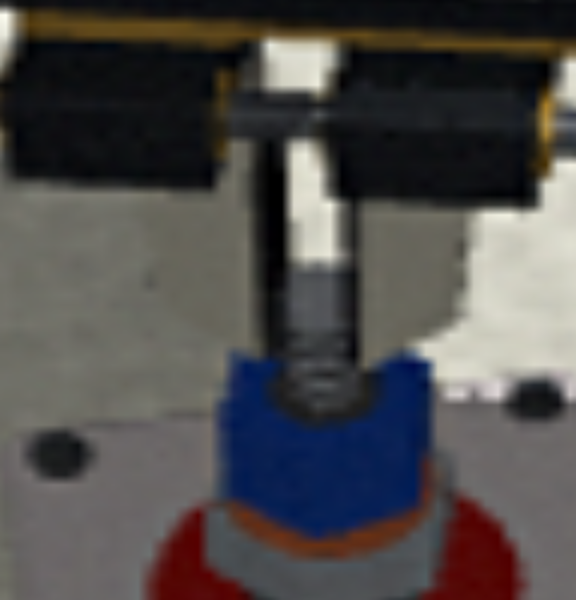

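Run:
```python
from h import *
yaw=2.893
for z in(187.5,207):
  for k in(-46,0,46):
    print(z,k,S.pix([129.1+k*np.sin(yaw),508.5-k*np.cos(yaw),z]).round(1))
s=cv2.imread('pics/side0.png')
a=cv2.resize(s[0:90,0:75],None,fx=5,fy=5)
t=cv2.imread('pics/t1.png')
b=cv2.resize(t[215:290,270:350],None,fx=5,fy=6)
cv2.imwrite('pics/m.png',np.hstack([a,b]))
o=bot.get_obs();print(o['tool_pos'],o['contact_force'],o['grip_width'])
```

```text
187.5 -46 [32.7 83.4]
187.5 0 [40.8 74.6]
187.5 46 [48.5 66.5]
207 -46 [29.1 75.5]
207 0 [37.6 66.9]
207 46 [45.4 58.9]
[521.45787588 -66.57782893  55.22752336] [-3.40214247  0.5063202   2.06038196] 10.419890647876082
```

View pics/m.png

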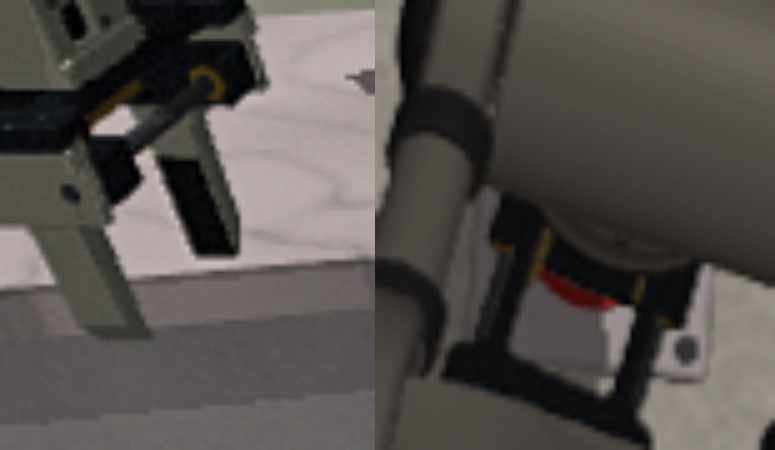

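Picture: start-pose fingertips at about (24,67) and (43,50), while the reported TCP projects to (33,83) and (48,66). The real finger ends seem higher than reported. I'll open and measure the tips near the middle of the image.

Emit:
{"method": "jog_arm", "body": {"targets": [{"xyz": [0, 0, 0], "spin": 0}, {"xyz": [0, 0, 0], "spin": 0}, {"xyz": [0, 0, 0], "spin": 0}, {"xyz": [0, 0, 0], "spin": 0}, {"xyz": [0, 0, 0], "spin": 0}, {"xyz": [0, 0, 0], "spin": 0}, {"xyz": [0, 0, 0], "spin": 0}, {"xyz": [0, 0, 0], "spin": 0}, {"xyz": [0, 0, 0], "spin": 0}, {"xyz": [0, 0, 0], "spin": 0}], "gripper": 80}}

```text
time: 7.7
tool_pos: [522.0, -66.7, 55.3]
tcp_rot: [3.142, 0.0, -1.92]
contact_force: [0.0, 0.6, -0.9]
grip_width: 73.5
finger_force: 0.0
```

```bash
python3 st.py
python3 - <<'E'
from h import *
s=bot.capture('side');cv2.imwrite('pics/s3.png',s);a=cv2.resize(s[190:290,190:320],None,fx=6,fy=6)
o=bot.get_obs();p=o['tool_pos'];y=o['tcp_rot'][2]
for dz in(0,20,40):
  for k in(-1,1):
    h=o['grip_width']/2*k;q=S.pix(p+[h*np.sin(y),-h*np.cos(y),dz]);print(dz,k,q,(q-190)*6);cv2.circle(a,tuple(((q-190)*6+3).astype(int)),3,(0,255-dz*6,dz*6),-1)
cv2.imwrite('pics/s3c.png',a)
E
```

```text
7.7 [521.957 -66.741  55.289] yaw -1.92036382603623 j6 -3.0650180197855534 M [0.052 0.086 0.01 ] F [ 0.001  0.641 -0.89 ] w 73.45698928394548 tau6 -4.394724328449229e-05 ff 0.0
0 -1 [272.50514683 256.98464767] [495.03088099 401.90788601]
0 1 [233.14580964 254.18604326] [258.87485783 385.11625957]
20 -1 [272.57407414 250.01085536] [495.44444484 360.06513216]
20 1 [232.45163694 247.18773438] [254.70982165 343.12640629]
40 -1 [272.64573784 242.76020535] [495.87442706 316.56123211]
40 1 [231.73002555 239.912802  ] [250.38015329 299.47681202]
```

View pics/s3c.png

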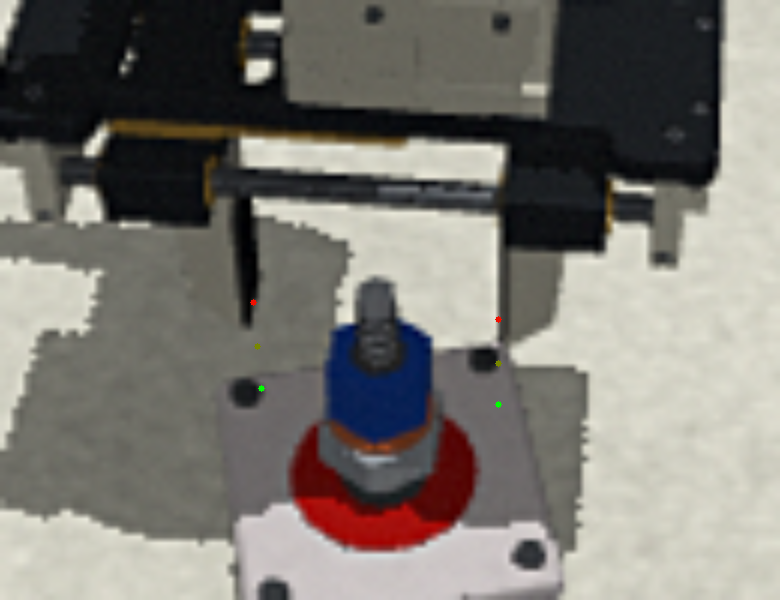

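Tips are seen at crop (246,326) and (504,345), which fits finger ends about 28 mm higher than the reported z. That also explains the grip on the bare stud above the nut. I'll go 24 mm lower and let the measured width tell what is held.

Emit:
{"method": "jog_arm", "body": {"targets": [{"xyz": [0, 0, 0.05], "spin": 0}, {"xyz": [0, 0, 0.05], "spin": 0}, {"xyz": [0, 0, 0.05], "spin": 0}, {"xyz": [0, 0, 0.05], "spin": 0}, {"xyz": [0, 0, 0.05], "spin": 0}, {"xyz": [0, 0, 0.05], "spin": 0}, {"xyz": [0, 0, 0], "spin": 0}, {"xyz": [0, 0, 0], "spin": 0}, {"xyz": [0, 0, 0], "spin": 0}, {"xyz": [0, 0, 0], "spin": 0}]}}

```text
time: 9.0
tool_pos: [522.1, -66.8, 31.4]
tcp_rot: [-3.141, 0.0, -1.92]
contact_force: [-0.6, 0.3, -0.1]
grip_width: 73.7
finger_force: 0.0
```

Emit:
{"method": "jog_arm", "body": {"targets": [{"xyz": [0, 0, 0], "spin": 0}, {"xyz": [0, 0, 0], "spin": 0}, {"xyz": [0, 0, 0], "spin": 0}, {"xyz": [0, 0, 0], "spin": 0}, {"xyz": [0, 0, 0], "spin": 0}, {"xyz": [0, 0, 0], "spin": 0}, {"xyz": [0, 0, 0], "spin": 0}, {"xyz": [0, 0, 0], "spin": 0}, {"xyz": [0, 0, 0], "spin": 0}, {"xyz": [0, 0, 0], "spin": 0}], "gripper": 0}}

```text
time: 10.25
tool_pos: [521.6, -66.6, 31.3]
tcp_rot: [3.141, 0.0, -1.92]
contact_force: [-2.8, 1.2, 3.3]
grip_width: 29.1
finger_force: 30.0
```

```bash
python3 st.py
python3 - <<'E'
from h import *
s=bot.capture('side');a=cv2.resize(s[210:290,200:310],None,fx=7,fy=7);cv2.imwrite('pics/s4.png',a)
E
```

```text
10.25 [521.621 -66.602  31.258] yaw -1.9203762361508563 j6 -3.065007016484508 M [0.317 0.758 0.004] F [-2.848  1.227  3.345] w 29.130305438106028 tau6 0.003388691693544388 ff 30.001635421067476
```

Width 29 mm, so the fingers hold the jam nut across its flats (the set nut would read 35 or more). Now turning clockwise.

Emit:
{"method": "jog_arm", "body": {"targets": [{"xyz": [0, 0.004, 0.001], "spin": 1}, {"xyz": [0, 0, 0.001], "spin": 1}, {"xyz": [0, 0, 0.001], "spin": 1}, {"xyz": [0, 0, 0.001], "spin": 1}, {"xyz": [0, 0, 0.001], "spin": 1}, {"xyz": [0, 0, 0.001], "spin": 1}, {"xyz": [0, 0, 0.001], "spin": 1}, {"xyz": [0, 0, 0.001], "spin": 1}, {"xyz": [0, 0, 0], "spin": 0}, {"xyz": [0, 0, 0], "spin": 0}]}}

```text
time: 11.55
tool_pos: [521.4, -66.5, 30.5]
tcp_rot: [3.141, -0.0, -2.719]
contact_force: [-3.8, 1.7, 2.1]
grip_width: 28.9
finger_force: 30.0
```

```bash
python3 st.py
```

```text
11.55 [521.428 -66.456  30.541] yaw -2.7185858204690585 j6 -2.266845856890423 M [0.363 0.639 0.051] F [-3.788  1.72   2.124] w 28.90988193700742 tau6 0.028120693168602884 ff 30.00020314240828
```

Emit:
{"method": "jog_arm", "body": {"targets": [{"xyz": [0, 0, 0.001], "spin": 1}, {"xyz": [0, 0, 0.001], "spin": 1}, {"xyz": [0, 0, 0.001], "spin": 1}, {"xyz": [0, 0, 0.001], "spin": 1}, {"xyz": [0, 0, 0], "spin": 0}, {"xyz": [0, 0, 0], "spin": 0}, {"xyz": [0, 0, 0], "spin": 0}, {"xyz": [0, 0, 0], "spin": 0}, {"xyz": [0, 0, 0], "spin": 0}, {"xyz": [0, 0, 0], "spin": 0}]}}

```text
time: 12.8
tool_pos: [521.4, -66.4, 30.2]
tcp_rot: [3.141, -0.001, -3.119]
contact_force: [-3.1, 4.1, 1.8]
grip_width: 28.9
finger_force: 30.0
```

```bash
python3 st.py
```

```text
12.8 [521.421 -66.402  30.191] yaw -3.118850352126167 j6 -1.8666004835469687 M [0.606 0.674 0.056] F [-3.13   4.059  1.839] w 28.927355943026132 tau6 0.04466257290914655 ff 29.99955573119223
```

Emit:
{"method": "jog_arm", "body": {"targets": [{"xyz": [0, 0, 0.001], "spin": 1}, {"xyz": [0, 0, 0.001], "spin": 1}, {"xyz": [0, 0, 0.001], "spin": 1}, {"xyz": [0, 0, 0], "spin": 0}, {"xyz": [0, 0, 0], "spin": 0}, {"xyz": [0, 0, 0], "spin": 0}, {"xyz": [0, 0, 0], "spin": 0}, {"xyz": [0, 0, 0], "spin": 0}, {"xyz": [0, 0, 0], "spin": 0}, {"xyz": [0, 0, 0], "spin": 0}]}}

```text
time: 14.05
tool_pos: [521.4, -66.3, 29.9]
tcp_rot: [3.141, -0.001, 2.864]
contact_force: [-2.9, 4.2, 0.4]
grip_width: 28.7
finger_force: 30.0
```

```bash
python3 st.py
```

```text
14.05 [521.413 -66.301  29.915] yaw 2.8644000121256252 j6 -1.5666048865003985 M [0.628 0.617 0.02 ] F [-2.853  4.21   0.429] w 28.684078127755214 tau6 0.04592366865836084 ff 29.99931978760287
```

Emit:
{"method": "jog_arm", "body": {"targets": [{"xyz": [0, 0, 0.001], "spin": 1}, {"xyz": [0, 0, 0.001], "spin": 1}, {"xyz": [0, 0, 0.001], "spin": 1}, {"xyz": [0, 0, 0], "spin": 0}, {"xyz": [0, 0, 0], "spin": 0}, {"xyz": [0, 0, 0], "spin": 0}, {"xyz": [0, 0, 0], "spin": 0}, {"xyz": [0, 0, 0], "spin": 0}, {"xyz": [0, 0, 0], "spin": 0}, {"xyz": [0, 0, 0], "spin": 0}]}}

```text
time: 15.3
tool_pos: [521.4, -66.2, 29.6]
tcp_rot: [3.141, -0.001, 2.564]
contact_force: [-2.9, 4.1, 1.1]
grip_width: 29.1
finger_force: 30.0
```

```bash
python3 st.py
```

```text
15.3 [521.449 -66.239  29.639] yaw 2.5643429376713116 j6 -1.2666389399847628 M [0.724 0.617 0.081] F [-2.94   4.123  1.054] w 29.073691520758796 tau6 0.0460025598295033 ff 29.998855660669506
```

Emit:
{"method": "jog_arm", "body": {"targets": [{"xyz": [0, 0, 0.001], "spin": 1}, {"xyz": [0, 0, 0.001], "spin": 1}, {"xyz": [0, 0, 0.001], "spin": 1}, {"xyz": [0, 0, 0], "spin": 0}, {"xyz": [0, 0, 0], "spin": 0}, {"xyz": [0, 0, 0], "spin": 0}, {"xyz": [0, 0, 0], "spin": 0}, {"xyz": [0, 0, 0], "spin": 0}, {"xyz": [0, 0, 0], "spin": 0}, {"xyz": [0, 0, 0], "spin": 0}]}}

```text
time: 16.55
tool_pos: [521.5, -66.2, 29.4]
tcp_rot: [3.141, -0.001, 2.264]
contact_force: [-3.3, 4.5, 0.2]
grip_width: 28.8
finger_force: 30.0
```

```bash
python3 st.py
```

```text
16.55 [521.481 -66.172  29.356] yaw 2.2642896268830612 j6 -0.9665976122030304 M [0.738 0.552 0.005] F [-3.252  4.461  0.204] w 28.8426509993725 tau6 0.04935488454066217 ff 29.998140265233815
```

Emit:
{"method": "jog_arm", "body": {"targets": [{"xyz": [0, 0, 0.001], "spin": 1}, {"xyz": [0, 0, 0.001], "spin": 1}, {"xyz": [0, 0, 0.001], "spin": 1}, {"xyz": [0, 0, 0], "spin": 0}, {"xyz": [0, 0, 0], "spin": 0}, {"xyz": [0, 0, 0], "spin": 0}, {"xyz": [0, 0, 0], "spin": 0}, {"xyz": [0, 0, 0], "spin": 0}, {"xyz": [0, 0, 0], "spin": 0}, {"xyz": [0, 0, 0], "spin": 0}]}}

```text
time: 17.8
tool_pos: [521.6, -66.1, 29.2]
tcp_rot: [3.141, -0.001, 1.965]
contact_force: [-3.6, 4.4, -0.7]
grip_width: 29.2
finger_force: 30.0
```

```bash
python3 st.py
```

```text
17.8 [521.638 -66.073  29.19 ] yaw 1.965073428121333 j6 -0.6671244550079732 M [0.867 0.483 0.343] F [-3.554  4.447 -0.712] w 29.179198593876585 tau6 0.3494155593216419 ff 30.012393729994074
```

Washer met: 0.35 N m now stays on the fingers. I'll add a little more.

Emit:
{"method": "jog_arm", "body": {"targets": [{"xyz": [0, 0, 0], "spin": 0.4}, {"xyz": [0, 0, 0], "spin": 0.45}, {"xyz": [0, 0, 0], "spin": 0}, {"xyz": [0, 0, 0], "spin": 0}, {"xyz": [0, 0, 0], "spin": 0}, {"xyz": [0, 0, 0], "spin": 0}, {"xyz": [0, 0, 0], "spin": 0}, {"xyz": [0, 0, 0], "spin": 0}, {"xyz": [0, 0, 0], "spin": 0}, {"xyz": [0, 0, 0], "spin": 0}]}}

```text
time: 19.05
tool_pos: [521.7, -66.1, 29.2]
tcp_rot: [3.141, -0.001, 1.88]
contact_force: [-2.7, 4.8, 0.1]
grip_width: 29.1
finger_force: 30.0
```

```bash
python3 st.py
```

```text
19.05 [521.719 -66.06   29.192] yaw 1.880498918331166 j6 -0.58239701880277 M [0.787 0.388 0.522] F [-2.658  4.758  0.051] w 29.139245277129877 tau6 0.529074165970087 ff 30.02203223761171
```

Resting torque 0.52 N m, well below 0.9, so the nut is tight. Releasing and going to the cap.

Emit:
{"method": "jog_arm", "body": {"targets": [{"xyz": [0, 0, 0], "spin": 0}, {"xyz": [0, 0, 0], "spin": 0}, {"xyz": [0, 0, 0], "spin": 0}, {"xyz": [0, 0, 0], "spin": 0}, {"xyz": [0, 0, 0], "spin": 0}, {"xyz": [0, 0, -0.3], "spin": 0}, {"xyz": [0, 0, -0.4], "spin": 0}, {"xyz": [0, 0, -0.4], "spin": 0}, {"xyz": [0, 0, -0.4], "spin": 0}, {"xyz": [0, 0, -0.3], "spin": 0}], "gripper": 80}}

```text
time: 20.3
tool_pos: [521.9, -66.7, 174.9]
tcp_rot: [3.14, 0.001, 1.878]
contact_force: [-0.6, 0.5, -0.4]
grip_width: 73.6
finger_force: 0.0
```

Emit:
{"method": "jog_arm", "body": {"targets": [{"xyz": [0, 0, 0], "spin": -0.95}, {"xyz": [0, 0, 0], "spin": -0.95}, {"xyz": [0, 0, 0], "spin": -0.95}, {"xyz": [0, 0, 0], "spin": -0.95}, {"xyz": [0, 0, 0], "spin": -0.95}, {"xyz": [0.486, 0.338, 0], "spin": 0}, {"xyz": [0.486, 0.338, 0], "spin": 0}, {"xyz": [0.486, 0.338, 0], "spin": 0}, {"xyz": [0.486, 0.338, 0], "spin": 0}, {"xyz": [0.486, 0.338, 0], "spin": 0}]}}

```text
time: 21.55
tool_pos: [480.2, 168.0, 173.5]
tcp_rot: [3.141, 0.0, 2.353]
contact_force: [0.6, 0.2, 0.2]
grip_width: 73.6
finger_force: 0.0
```

Emit:
{"method": "jog_arm", "body": {"targets": [{"xyz": [0.486, 0.338, 0], "spin": 0}, {"xyz": [0.486, 0.338, 0], "spin": 0}, {"xyz": [0, 0, 0.2], "spin": 0}, {"xyz": [0, 0, 0.3], "spin": 0}, {"xyz": [0, 0, 0.3], "spin": 0}, {"xyz": [0, 0, 0.3], "spin": 0}, {"xyz": [0, 0, 0.3], "spin": 0}, {"xyz": [0, 0, 0.2], "spin": 0}, {"xyz": [0, 0, 0], "spin": 0}, {"xyz": [0, 0, 0], "spin": 0}]}}

```text
time: 22.8
tool_pos: [464.6, 260.0, 46.1]
tcp_rot: [3.141, 0.0, 2.353]
contact_force: [-0.1, 0.6, -0.0]
grip_width: 73.4
finger_force: 0.0
```

```bash
python3 st.py
python3 - <<'E'
from h import *
o=bot.get_obs();y=o['tcp_rot'][2];d=np.array([463,260])-o['tool_pos'][:2];print('dx dy /80',d@[np.cos(y),np.sin(y)]/80,d@[np.sin(y),-np.cos(y)]/80)
s=bot.capture('side');x=cv2.resize(s[100:220,140:280],None,fx=5,fy=5);cv2.imwrite('pics/s5.png',x)
E
```

```text
22.8 [464.633 260.038  46.079] yaw 2.352827350097672 j6 -0.4158769006944215 M [-0.06   0.005 -0.007] F [-0.126  0.576 -0.042] w 73.40188037341603 tau6 -0.0008031611650949344 ff 0.0
dx dy /80 0.014053931535413044 -0.014816049641855058
```

View pics/s5.png

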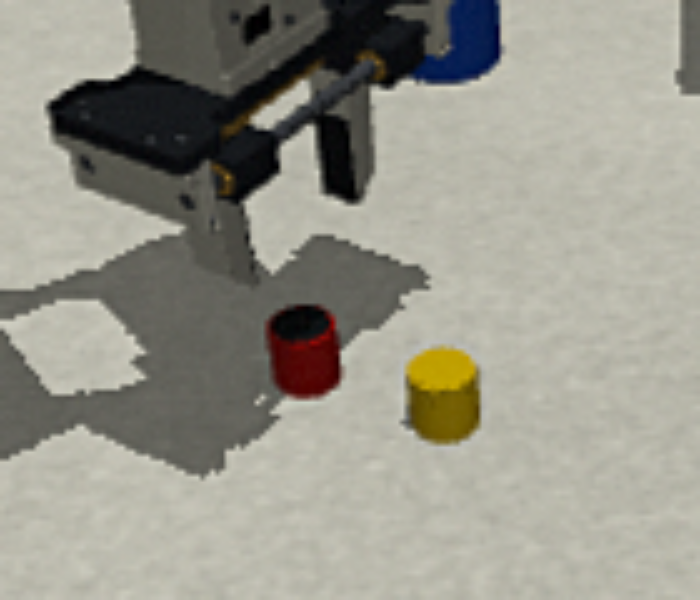

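The open fingers straddle the red cap: tips at crop (240,278) and (350,198), cap top at (299,322), yellow cap clear at (442,370). They are still well above it, consistent with the z bias. Descending.

Emit:
{"method": "jog_arm", "body": {"targets": [{"xyz": [0.014, -0.015, 0.1], "spin": 0}, {"xyz": [0, 0, 0.15], "spin": 0}, {"xyz": [0, 0, 0.15], "spin": 0}, {"xyz": [0, 0, 0.1], "spin": 0}, {"xyz": [0, 0, 0.1], "spin": 0}, {"xyz": [0, 0, 0.06], "spin": 0}, {"xyz": [0, 0, 0.06], "spin": 0}, {"xyz": [0, 0, 0.06], "spin": 0}, {"xyz": [0, 0, 0.02], "spin": 0}, {"xyz": [0, 0, 0], "spin": 0}]}}

```text
time: 24.1
tool_pos: [462.5, 259.8, -18.6]
tcp_rot: [3.142, -0.0, 2.353]
contact_force: [0.6, 0.3, 0.4]
grip_width: 73.4
finger_force: 0.0
```

Emit:
{"method": "jog_arm", "body": {"targets": [{"xyz": [0, 0, 0], "spin": 0}, {"xyz": [0, 0, 0], "spin": 0}, {"xyz": [0, 0, 0], "spin": 0}, {"xyz": [0, 0, 0], "spin": 0}, {"xyz": [0, 0, 0], "spin": 0}, {"xyz": [0, 0, 0], "spin": 0}, {"xyz": [0, 0, 0], "spin": 0}, {"xyz": [0, 0, 0], "spin": 0}, {"xyz": [0, 0, 0], "spin": 0}, {"xyz": [0, 0, 0], "spin": 0}], "gripper": 0}}

```text
time: 25.35
tool_pos: [462.6, 259.8, -18.5]
tcp_rot: [3.141, 0.0, 2.353]
contact_force: [-0.8, -0.3, 1.0]
grip_width: 32.4
finger_force: 30.0
```

```bash
python3 st.py
```

```text
25.35 [462.601 259.837 -18.532] yaw 2.352799294796778 j6 -0.41486231154899156 M [-0.081  0.036  0.014] F [-0.817 -0.266  0.966] w 32.44454114000219 tau6 -0.005596819828497246 ff 30.000241866800934
```

Width 32.4 mm (the reading runs about 1.5 low), so the 34 mm cap is held. Lifting and carrying.

Emit:
{"method": "jog_arm", "body": {"targets": [{"xyz": [0, 0, -0.2], "spin": 0}, {"xyz": [0, 0, -0.4], "spin": 0}, {"xyz": [0, 0, -0.4], "spin": 0}, {"xyz": [0, 0, -0.4], "spin": 0}, {"xyz": [0, 0, -0.225], "spin": 0}, {"xyz": [-0.427, -0.294, 0], "spin": 0}, {"xyz": [-0.427, -0.294, 0], "spin": 0}, {"xyz": [-0.427, -0.294, 0], "spin": 0}, {"xyz": [-0.427, -0.294, 0], "spin": 0}, {"xyz": [-0.427, -0.294, 0], "spin": 0}]}}

```text
time: 26.6
tool_pos: [499.7, 54.4, 112.5]
tcp_rot: [3.141, 0.001, 2.353]
contact_force: [-0.4, -0.4, -1.0]
grip_width: 33.2
finger_force: 30.0
```

Emit:
{"method": "jog_arm", "body": {"targets": [{"xyz": [-0.427, -0.294, 0], "spin": 0}, {"xyz": [-0.427, -0.294, 0], "spin": 0}, {"xyz": [-0.427, -0.294, 0], "spin": 0}, {"xyz": [0, 0, 0], "spin": 0}, {"xyz": [0, 0, 0], "spin": 0}, {"xyz": [0, 0, 0], "spin": 0}, {"xyz": [0, 0, 0], "spin": 0}, {"xyz": [0, 0, 0], "spin": 0}, {"xyz": [0, 0, 0], "spin": 0}, {"xyz": [0, 0, 0], "spin": 0}]}}

```text
time: 27.85
tool_pos: [521.6, -66.6, 111.4]
tcp_rot: [3.142, -0.0, 2.353]
contact_force: [-0.5, -0.7, -0.5]
grip_width: 32.8
finger_force: 30.0
```

```bash
python3 st.py
python3 - <<'E'
from h import *
o=bot.get_obs()
y=o['tcp_rot'][2];d=np.array([521.7,-66.8])-o['tool_pos'][:2];print('dx dy /80',d@[np.cos(y),np.sin(y)]/80,d@[np.sin(y),-np.cos(y)]/80)
s=bot.capture('side');cv2.imwrite('pics/s6f.png',s)
print('red',blobs(s,*RD,(210,190,300,290)))
for z in(130,147,164):print(z,S.pix([521.7,-66.8,z]))
print('stud top exp',S.pix([521.7,-66.8,102]))
cv2.imwrite('pics/s6.png',cv2.resize(s[190:290,200:310],None,fx=6,fy=6))
E
```

```text
27.85 [521.595 -66.62  111.373] yaw 2.352894440720945 j6 -1.0550529493366472 M [ 0.009 -0.003 -0.032] F [-0.507 -0.652 -0.476] w 32.75459029503752 tau6 0.0005522614992514718 ff 30.000149672850966
dx dy /80 -0.002518313505067258 -0.0006582362304029038
red [(206, [243, 210], [19, 25], array([254.6, 225.8])), (330, [238, 260], [32, 22], array([253.7, 272.4]))]
130 [251.40329492 228.07355428]
147 [251.09164794 221.20168647]
164 [250.76873947 214.08150096]
stud top exp [251.89356422 238.88407371]
```

View pics/s6.png

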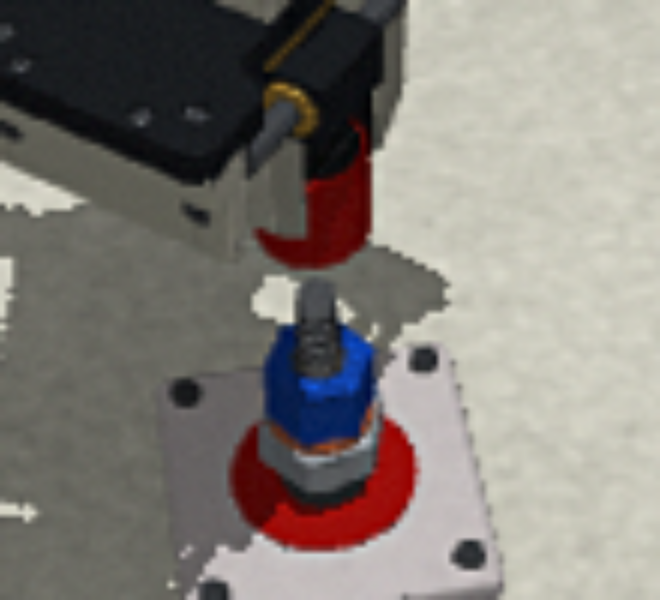

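Picture: the cap hangs upright just above the stud. Cap edges are about u 243–262 with its lower rim at row 234.5; stud end at (252.3,238). I'll compare this with the expected silhouette.

Run:
```python
from h import *
s=cv2.imread('pics/s6f.png');big=cv2.resize(s,None,fx=6,fy=6,interpolation=cv2.INTER_CUBIC)
h=cv2.cvtColor(big[1200:1440,1400:1600],cv2.COLOR_BGR2HSV);m=cv2.inRange(h,(0,110,40),(8,255,255))|cv2.inRange(h,(172,110,40),(180,255,255))
y,x=np.nonzero(m);sel=(y+1200)/6<236
x=(x[sel]+1400)/6-.42;y=(y[sel]+1200)/6-.42
print('meas L,R,bottom',np.percentile(x,.2),np.percentile(x,99.8),y.max(), 'u at bottom',x[y>y.max()-.4].mean())
def sil(c):
    a=np.linspace(0,2*np.pi,90);P=np.array([S.pix([c[0]+17*np.cos(t),c[1]+17*np.sin(t),z]) for z in(130,)for t in a]);i=P[:,1].argmax();return P[:,0].min(),P[:,0].max(),P[:,1].max(),P[i,0]
print(sil((521.7,-66.8)),'cap ex -2 along tool x',sil((521.7+1.4,-66.8-1.4)))
# same measure of the stud in this picture: its top's centre vs expectation
print(S.pix([521.7,-66.8,102]))
```

```text
meas L,R,bottom 242.36533333333335 261.24666666666667 234.24666666666667 u at bottom 250.97539007092203
(np.float64(241.50305031516302), np.float64(261.27766437794963), np.float64(235.42769443359538), np.float64(250.97320558007283)) cap ex -2 along tool x (np.float64(242.4698628325824), np.float64(262.2609634598249), np.float64(235.86771400639915), np.float64(251.9657461221004))
[251.89356422 238.88407371]
```

The cap is centred on the stud to within about 1 mm (the same −0.9 px row offset shows on the stud itself). Lowering it on.

Emit:
{"method": "jog_arm", "body": {"targets": [{"xyz": [0, 0, 0.15], "spin": 0}, {"xyz": [0, 0, 0.1], "spin": 0}, {"xyz": [0, 0, 0.05], "spin": 0}, {"xyz": [0, 0, 0.03], "spin": 0}, {"xyz": [0, 0, 0.03], "spin": 0}, {"xyz": [0, 0, 0.03], "spin": 0}, {"xyz": [0, 0, 0.03], "spin": 0}, {"xyz": [0, 0, 0], "spin": 0}, {"xyz": [0, 0, 0], "spin": 0}, {"xyz": [0, 0, 0], "spin": 0}]}}

```text
time: 29.15
tool_pos: [521.7, -66.7, 77.9]
tcp_rot: [3.141, 0.0, 2.353]
contact_force: [-0.3, 0.3, -0.1]
grip_width: 33.1
finger_force: 30.0
```

```bash
python3 st.py
```

```text
29.15 [521.676 -66.719  77.883] yaw 2.3528255920745695 j6 -1.0551306675422878 M [ 0.024 -0.033 -0.044] F [-0.252  0.267 -0.137] w 33.10485674138124 tau6 5.2682376008306164e-05 ff 29.999993371311575
```

Emit:
{"method": "jog_arm", "body": {"targets": [{"xyz": [0, 0, 0.04], "spin": 0}, {"xyz": [0, 0, 0.04], "spin": 0}, {"xyz": [0, 0, 0.04], "spin": 0}, {"xyz": [0, 0, 0.04], "spin": 0}, {"xyz": [0, 0, 0.03], "spin": 0}, {"xyz": [0, 0, 0.02], "spin": 0}, {"xyz": [0, 0, 0.01], "spin": 0}, {"xyz": [0, 0, 0], "spin": 0}, {"xyz": [0, 0, 0], "spin": 0}, {"xyz": [0, 0, 0], "spin": 0}]}}

```text
time: 30.4
tool_pos: [521.7, -66.7, 60.3]
tcp_rot: [3.141, 0.0, 2.353]
contact_force: [1.1, 0.1, -0.1]
grip_width: 33.5
finger_force: 30.0
```

```bash
python3 st.py
```

```text
30.4 [521.657 -66.696  60.259] yaw 2.352789884343464 j6 -1.0551065906283348 M [-0.086  0.021  0.004] F [ 1.128  0.103 -0.07 ] w 33.490450990892555 tau6 5.7310983265779214e-05 ff 29.999972133664414
```

Emit:
{"method": "jog_arm", "body": {"targets": [{"xyz": [0, 0, 0.005], "spin": 0}, {"xyz": [0, 0, 0.005], "spin": 0}, {"xyz": [0, 0, 0], "spin": 0}, {"xyz": [0, 0, 0], "spin": 0}, {"xyz": [0, 0, 0], "spin": 0}, {"xyz": [0, 0, 0], "spin": 0}, {"xyz": [0, 0, 0], "spin": 0}, {"xyz": [0, 0, 0], "spin": 0}, {"xyz": [0, 0, 0], "spin": 0}, {"xyz": [0, 0, 0], "spin": 0}]}}

```text
time: 31.65
tool_pos: [521.6, -66.7, 59.4]
tcp_rot: [3.142, 0.0, 2.353]
contact_force: [-0.1, 0.7, 1.5]
grip_width: 32.7
finger_force: 30.0
```

```bash
python3 st.py
```

```text
31.65 [521.617 -66.725  59.415] yaw 2.3528044759432407 j6 -1.055100354242687 M [-0.025  0.11  -0.026] F [-0.132  0.709  1.535] w 32.66954598297564 tau6 0.0001047973432832805 ff 30.000293530756608
```

Emit:
{"method": "jog_arm", "body": {"targets": [{"xyz": [0, 0, 0], "spin": 0}, {"xyz": [0, 0, 0], "spin": 0}, {"xyz": [0, 0, 0], "spin": 0}, {"xyz": [0, 0, 0], "spin": 0}, {"xyz": [0, 0, 0], "spin": 0}, {"xyz": [0, 0, 0], "spin": 0}, {"xyz": [0, 0, 0], "spin": 0}, {"xyz": [0, 0, -0.1], "spin": 0}, {"xyz": [0, 0, -0.2], "spin": 0}, {"xyz": [0, 0, -0.3], "spin": 0}], "gripper": 80}}

```text
time: 32.9
tool_pos: [521.3, -66.6, 107.9]
tcp_rot: [-3.141, -0.001, 2.353]
contact_force: [0.2, -0.5, 1.0]
grip_width: 73.6
finger_force: 0.0
```

Emit:
{"method": "jog_arm", "body": {"targets": [{"xyz": [0, 0, -0.4], "spin": 0}, {"xyz": [0, 0, -0.4], "spin": 0}, {"xyz": [0.4, 0.3, -0.2], "spin": 0}, {"xyz": [0.4, 0.3, 0], "spin": 0}, {"xyz": [0.4, 0.3, 0], "spin": 0}, {"xyz": [0.4, 0.3, 0], "spin": 0}, {"xyz": [0.4, 0.3, 0], "spin": 0}, {"xyz": [0, 0, 0], "spin": 0}, {"xyz": [0, 0, 0], "spin": 0}, {"xyz": [0, 0, 0], "spin": 0}]}}

```text
time: 34.15
tool_pos: [494.2, 130.4, 187.5]
tcp_rot: [-3.142, 0.0, 2.352]
contact_force: [-0.9, -0.1, 0.2]
grip_width: 73.6
finger_force: 0.0
```

```bash
python3 st.py
python3 - <<'E'
from h import *
t,s=bot.capture('top'),bot.capture('side');cv2.imwrite('pics/t9.png',t);cv2.imwrite('pics/s9.png',s)
K=((0,0,0),(180,255,45))
print('top black',blobs(t,*K,(295,225,340,270)),'red',blobs(t,*RD,(295,225,340,275)))
print('side black',blobs(s,*K,(238,220,268,255),10),'red',blobs(s,*RD,(230,220,290,290)),'blue',blobs(s,*BL,(230,220,290,290)))
for z in(78,112):print(z,T.pix([521.7,-66.8,z]),S.pix([521.7,-66.8,z]))
E
```

```text
34.15 [494.223 130.358 187.53 ] yaw 2.3515283926043704 j6 -0.672681674330712 M [-0.015  0.003  0.045] F [-0.878 -0.132  0.204] w 73.61613341002474 tau6 -0.0067802873672917485 ff 0.0
top black [(166, [310, 240], [14, 15], array([316.5, 246.7])), (15, [307, 251], [7, 7], array([309.3, 254.1]))] red [(398, [300, 237], [28, 30], array([312.7, 252.9]))]
side black [(149, [244, 229], [16, 12], array([251.9, 234.5]))] red [(259, [243, 230], [19, 24], array([252.6, 244.6])), (328, [238, 260], [32, 22], array([253.9, 272.4]))] blue [(160, [244, 249], [19, 15], array([252.9, 257.2]))]
78 [315.40969207 248.29201996] [252.29251557 247.68101744]
112 [316.3786863  246.47704908] [251.72164229 235.09316667]
```

The cap's black face is at top (316.5,246.7) and side (251.9,234.5), against (316.4,246.5) and (251.7,235.1) expected for fully home and upright. Handing in.

```bash
python3 -c "
from plant import bot
print(bot.close_job())"
```

```text
the job is handed in; nothing more can be done
None
```

I handed the job in at about 34 s: the jam nut holds 0.52 N m against the washer (just over the 0.4–0.5 aim, well under the set nut's 0.9), and the red cap measures fully home and upright on the stud; no verdict came back.

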